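# Line up the calibration weights by size for the pocket scale

## Robot

A 6-joint arm with a two-finger parallel gripper is mounted at the origin on a cart in front of the work surface, level with it; the furniture and walls round the work are solid. World frame = base frame: x ahead of the robot, y to its left, z up, the work surface at z = 0. Lengths are in m, angles in degrees, forces in N, time in s.
With the tool pointing down it reaches from about 0.375 to 0.9 m from the base axis. Payload 3.1 kg.
Tool frame: the origin (TCP) lies between the finger pads; the fingertips stand 22 mm ahead of it and the grasp point (between the pads) lies 3 mm ahead of it (bot.tip_extent is the distance from the TCP to the fingertips, in m); y points along the fingers, z is the direction in which the jaws open and shut, and the axes are right-handed (so a half turn about y gives the same grasp; the last joint's range is limited). The gripper opens to 87 mm and grips with 3 to 60 N. Pads are 19 mm wide; open, the fingers measure 117 mm over their backs; the gripper's body (75 mm by 190 mm) begins 51 mm behind the grasp point.
Start: joints at [60.934, 30.224, 82.088, -0, 67.689, -10.227], TCP at [0.202, 0.592, 0.245] pointing down, gripper open.
Joint ranges: [-176.69, 176.69], [-43.24, 126.21], [12.49, 139.97], [-82, 262], [0, 151.66], [-163.58, 163.58]. Speed limits (degrees/s): [159.86, 159.86, 180, 180, 180, 180].

## Interface

Orientations are given as a 3x3 rotation matrix whose columns are the frame's x, y, z axes.
In Python, from rig import bot, eyes, models gives the robot as it stands. The module is installed in compiled form; this text tells all that it offers.
- The arm moves only by the tool arm_command, never from a script. Its arguments are lists of equal length, an entry for each row: "translation": the shift along the tool's x, y, z each as a share of 0.08 m, from -1 to 1, a list of three; "rotation": the turn, a rotation vector about the tool's x, y, z each as a share of 60 degrees, from -1 to 1, a list of three; "grip": the closure, from -1 (fully open) to 1 (shut), so that 0 is half open. In form: {"translation": [[x, y, z], ...], "rotation": [[rx, ry, rz], ...], "grip": [grip, ...]}. A call has 1 to 5 rows; each row is the pose to reach, as a shift and turn from the pose commanded when the call began, along the tool's axes at that moment; what a row does not reach only later rows make up. A row lasts 1/10 s, in which the tool goes at most 50 mm and 8.59 degrees, less where a joint would pass 70% of its speed; a pose out of reach is approached as far as the arm can. A call with a number of a shift or a turn outside -1 to 1 is refused whole. A call with a gripper value outside its range is refused whole. The fingers move at their own pace and stop on an object; the grip force is fixed at half the most. Time passes only in rows, so rows that repeat a pose let the fingers close. It gives the time, the measured TCP pose, the force and the opening at its end, in the units of the state.
- bot.read_state(): the state, without advancing time (a new reading comes with each control period).
- eyes.capture(name): name is "scene" or "top"; returns a dict with "image" (384x512x3 uint8, blue, green, red), "mtx" (3x3 intrinsics, pixels), "rvec" (rotation vector, rad) and "tvec" (3), from world to camera coordinates, as OpenCV has them. Camera axes: x right, y down, z forward; pixel columns grow to the right and rows downward; lengths in m; the calibration is good to about 2 mm. A picture is of the moment at which its call begins. There is no depth.
- bot.hand_in(): hands the job in, once; it reports no verdict.
Trained networks look in the newest picture that a camera, given by its name, has taken for a name from the list of things; names that differ only in an ending like _2 or _b are one class to them, and where a whole thing is asked for, a point or a joint stands for the part that bears it (a point fixed in the world has none). Each returns a list of dicts, best first, with "conf" (0 to 1); they miss things now and then, are a little off and sometimes report something else, mostly with a low value. They report only what shows in the picture. A call takes as long as a camera call. They do not tell look-alikes from the thing itself.
- models.recognise(camera, thing): "extent" ([left, top, right, bottom] as shares, 0 to 1, of the picture: columns of its width, rows of its height, round what is visible of it).
- models.spot_point(camera, thing): "point" ([column, row] as shares, 0 to 1, of the picture: columns of its width, rows of its height: a listed point, or the origin of a listed thing).
The state is a dict: "time_s": time; "joint_positions": joint angles; "qvel": joint speeds; "tau": joint torques, N m; "position": TCP position; "tcp_rot": TCP orientation; "force": force on the tool from outside, world axes, zero at the start; "moment": the same for the moment, N m; "opening": opening from 0.0 (shut) to 1.0 (fully open).
Only numpy, scipy, OpenCV 4.12 (cv2) and the standard library are available. Lean on these libraries where they do the work, as an engineer would, in place of code of your own. Each camera call takes 0.05 s, during which the arm holds its last target. There are 200 camera calls.

## Task

Set out the four knob-topped weights that stand on the bench top (not those on the ledge behind) upright on the four cork rests of the wooden strip, one in the middle of each rest, in order of size: the smallest on the rest nearest the pocket scale, rising to the largest at the far end. Leave the flat iron weight that has no knob where it stands.

Things in the scene. Friction and masses are not known exactly. Their poses are not given: they have to be found in the camera images.
- iron_weight: Loose dark iron calibration weight with a knob on top, the largest and tallest: round body 44 mm in diameter, 68 mm high over the knob, about 605 g. Stands upright on the bench. Origin: centre of its underside; z up its axis. Take it by the body, fingers either side, below the shoulder.
- steel_weight: Loose pale grey steel calibration weight with a knob on top, the second largest: round body 37 mm in diameter, 58 mm high over the knob, about 500 g. Stands upright on the bench. Origin: centre of its underside; z up its axis. Take it by the body, fingers either side, below the shoulder.
- brass_weight: Loose brass calibration weight with a knob on top, the third in size, the larger of the two brass ones: round body 29 mm in diameter, 42 mm high over the knob, about 162 g. Stands upright on the bench. Origin: centre of its underside; z up its axis. Take it by the body, fingers either side, below the shoulder.
- small_brass_weight: Loose brass calibration weight with a knob on top, the smallest and shortest: round body 22 mm in diameter, 28 mm high over the knob, about 50 g. Stands upright on the bench. Origin: centre of its underside; z up its axis. Take it by the body, fingers either side, below the shoulder.
- rest_a: Fixed round cork rest, 46 mm in diameter and 4 mm thick, leftmost as the robot sees the row (+y end) of four equal rests in a straight row, 78 mm apart, on a light wooden strip 312 x 70 mm and 12 mm high. Origin: centre of the cork's underside, so a weight stands on it 4 mm above the origin (16 mm above the bench); the row runs along the rest's own y axis, z up.
- rest_b: Fixed round cork rest, 46 mm in diameter and 4 mm thick, second from the left of four equal rests in a straight row, 78 mm apart, on a light wooden strip 312 x 70 mm and 12 mm high. Origin: centre of the cork's underside, so a weight stands on it 4 mm above the origin (16 mm above the bench); the row runs along the rest's own y axis, z up.
- rest_c: Fixed round cork rest, 46 mm in diameter and 4 mm thick, third from the left of four equal rests in a straight row, 78 mm apart, on a light wooden strip 312 x 70 mm and 12 mm high. Origin: centre of the cork's underside, so a weight stands on it 4 mm above the origin (16 mm above the bench); the row runs along the rest's own y axis, z up.
- rest_d: Fixed round cork rest, 46 mm in diameter and 4 mm thick, rightmost (-y end) of four equal rests in a straight row, 78 mm apart, on a light wooden strip 312 x 70 mm and 12 mm high. Origin: centre of the cork's underside, so a weight stands on it 4 mm above the origin (16 mm above the bench); the row runs along the rest's own y axis, z up.
- pocket_scale: Fixed pocket scale, flat grey, 92 x 62 mm and 15 mm high, lying on the bench just beyond one end of the strip, its long side along the row; it may be at the left or at the right end (a round yellow tin, 54 mm wide and 20 mm high, lies at the other). Origin: centre of its underside, about 97 mm from the nearest rest's centre.
- flat_weight: Loose dark iron disc weight without a knob, 42 mm in diameter, 34 mm high, standing on the bench among the others; not part of the set, to be left where it is. Origin: centre of its underside. (Not listed: a fixed round grey pan on a spindle, 134 mm wide, its rim 72 mm above the bench, stands behind the strip left of the middle; keep clear of it.)
Not all that is in view belongs to the job. What is shaped like the brass_weight but green or red is not meant. Leave any orange look-alike of the steel_weight alone.

How it is judged (in metres and radians):
At the end, for the whole second after the job is handed in: Each of the four knobbed weights stands upright (within 0.1 rad) and at rest on its rest, within 12 mm of the rest's centre, smallest nearest the pocket scale and rising in size to the largest at the far end; the flat weight is within 20 mm of where it started (((horizontal distance between pocket_scale and rest_d below 0.18 m and horizontal distance between iron_weight and rest_a below 0.012 m and horizontal distance between steel_weight and rest_b below 0.012 m and horizontal distance between brass_weight and rest_c below 0.012 m and horizontal distance between small_brass_weight and rest_d below 0.012 m and z of iron_weight in the frame of rest_a below 0.008 m and z of steel_weight in the frame of rest_b below 0.008 m and z of brass_weight in the frame of rest_c below 0.008 m and z of small_brass_weight in the frame of rest_d below 0.008 m) or (horizontal distance between pocket_scale and rest_a below 0.18 m and horizontal distance between iron_weight and rest_d below 0.012 m and horizontal distance between steel_weight and rest_c below 0.012 m and horizontal distance between brass_weight and rest_b below 0.012 m and horizontal distance between small_brass_weight and rest_a below 0.012 m and z of iron_weight in the frame of rest_d below 0.008 m and z of steel_weight in the frame of rest_c below 0.008 m and z of brass_weight in the frame of rest_b below 0.008 m and z of small_brass_weight in the frame of rest_a below 0.008 m)) and angle between each of iron_weight, steel_weight, brass_weight, small_brass_weight's own z axis and vertical below 0.1 rad and linear speed of each of iron_weight, steel_weight, brass_weight, small_brass_weight below 0.02 m/s and distance of flat_weight from where it was at the start of the episode below 0.02 m); the robot touches nothing.
It fails at once if the flat iron weight is moved by 20 mm or more (distance of flat_weight from where it was at the start of the episode above 0.02 m).
It also fails if it takes over 93 s, if anything falls off the work surface, if the arm or the gripper's body presses on something with over 40 N, if the wrist force passes 120 N, or if a joint passes its speed limit or range.

## Working session

There is one attempt and no reset: what is moved stays moved. The work goes in short steps, Python scripts to look and compute and a tool call to move; the robot and the scene stay as the last step left them, time stands still between calls to the robot, and variables do not carry over. Pictures are saved under pics/ and viewed, about 12 in all and at most 16, crops included, and the job is handed in when it is done.

Besides the shell and the picture viewer there is one more tool, called by a JSON object that holds its "api" and its "payload". arm_command: Moves the arm, as the interface text tells. Shift numbers are shares of 0.08 m and turn numbers shares of 60 degrees, none past 1 either way. Its arguments: {"type":"object","properties":{"translation":{"type":"array"},"rotation":{"type":"array"},"grip":{"type":"array"}},"required":["translation","rotation","grip"]}

```bash
mkdir -p pics
cat > h.py <<'E'
import numpy as np, cv2
from rig import bot, eyes, models
def cap(n):
    c=eyes.capture(n); return c
def ray(c,uv,z):
    R=cv2.Rodrigues(np.array(c["rvec"],float))[0]; t=np.array(c["tvec"],float).ravel()
    p=cv2.undistortPoints(np.array([[uv]],float),np.array(c["mtx"],float),None).ravel()
    d=R.T@np.array([p[0],p[1],1]); o=-R.T@t
    return o+d*(z-o[2])/d[2]
def proj(c,P):
    return cv2.projectPoints(np.array(P,float).reshape(-1,3),np.array(c["rvec"],float),np.array(c["tvec"],float),np.array(c["mtx"],float),None)[0].reshape(-1,2)
E
python3 - <<'E'
from h import *
s=bot.read_state(); print(s['time_s'],s['position'],np.round(s['tcp_rot'],3).tolist(),s['opening'])
for n in("scene","top"):
    c=cap(n); cv2.imwrite(f"pics/{n}0.png",c["image"])
    R=cv2.Rodrigues(np.array(c["rvec"],float))[0]; print(n,(-R.T@np.ravel(c["tvec"])).round(3))
    for th,z in [("iron_weight",0),("steel_weight",0),("brass_weight",0),("small_brass_weight",0),("flat_weight",0),("rest_a",.012),("pocket_scale",0)]:
        for d in models.spot_point(n,th)[:5]:
            uv=np.array(d["point"])*[512,384]
            print(th,round(d["conf"],2),uv.round(1),ray(c,uv,z).round(4)[:2])
print(bot.read_state()['time_s'])
E
```

```text
0.0 [0.20144378 0.59091443 0.24356521] [[0.946, -0.001, 0.323], [-0.323, -0.002, 0.946], [-0.0, -1.0, -0.002]] 1.0023780506576083
scene [ 0.058 -0.363  0.718]
iron_weight 0.78 [207.2 141.6] [0.6226 0.2868]
iron_weight 0.34 [362.5 237.5] [ 0.6134 -0.2624]
steel_weight 0.62 [376.7 271.4] [ 0.5501 -0.3324]
steel_weight 0.51 [363.6 239.7] [ 0.6093 -0.2677]
brass_weight 0.6 [237.2 207. ] [0.4853 0.0387]
brass_weight 0.55 [177.  144.7] [0.5509 0.3472]
brass_weight 0.52 [227.4 161.2] [0.5979 0.1778]
brass_weight 0.42 [170.5 191.4] [0.4083 0.2143]
small_brass_weight 0.5 [314.7 198.1] [ 0.6449 -0.1009]
small_brass_weight 0.35 [204.3 140.9] [0.619  0.2961]
flat_weight 0.56 [151.2 157.6] [0.4613 0.3612]
rest_a 0.7 [284.2 242.4] [ 0.4693 -0.1265]
rest_a 0.66 [237. 206.] [0.4803 0.0346]
rest_a 0.62 [213.3 188.6] [0.4844 0.1244]
rest_a 0.56 [257.3 221.9] [ 0.4747 -0.0385]
pocket_scale 0.97 [312.5 267.8] [ 0.4626 -0.214 ]
top [0.342 0.034 1.04 ]
iron_weight 0.75 [171.5 164.2] [0.6063 0.2716]
steel_weight 0.52 [400.3 190.6] [ 0.5432 -0.3263]
steel_weight 0.5 [375.  163.3] [ 0.6154 -0.2634]
brass_weight 0.58 [203.2 169.2] [0.5939 0.1877]
brass_weight 0.54 [193.9 243.2] [0.4005 0.2041]
brass_weight 0.42 [147.2 186.1] [0.5468 0.332 ]
small_brass_weight 0.46 [313.7 157.8] [ 0.6284 -0.1025]
small_brass_weight 0.4 [324.1 219.4] [ 0.4655 -0.1275]
flat_weight 0.7 [135.  216.8] [0.466  0.3584]
rest_a 0.81 [259.6 212.9] [0.4786 0.0382]
rest_a 0.8 [323.7 219.2] [ 0.4646 -0.1246]
rest_a 0.53 [290.2 216.3] [ 0.4709 -0.0397]
rest_a 0.5 [231.2 211.1] [0.4823 0.1104]
pocket_scale 0.62 [354.6 219.3] [ 0.4668 -0.2057]
0.8
```

Run:
```python
import cv2
for n in("scene","top"):
    i=cv2.imread(f"pics/{n}0.png"); cv2.imwrite(f"pics/{n}0b.png",cv2.resize(i,(800,600),interpolation=cv2.INTER_CUBIC))
```

```text
(no output)
```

View pics/scene0b.png

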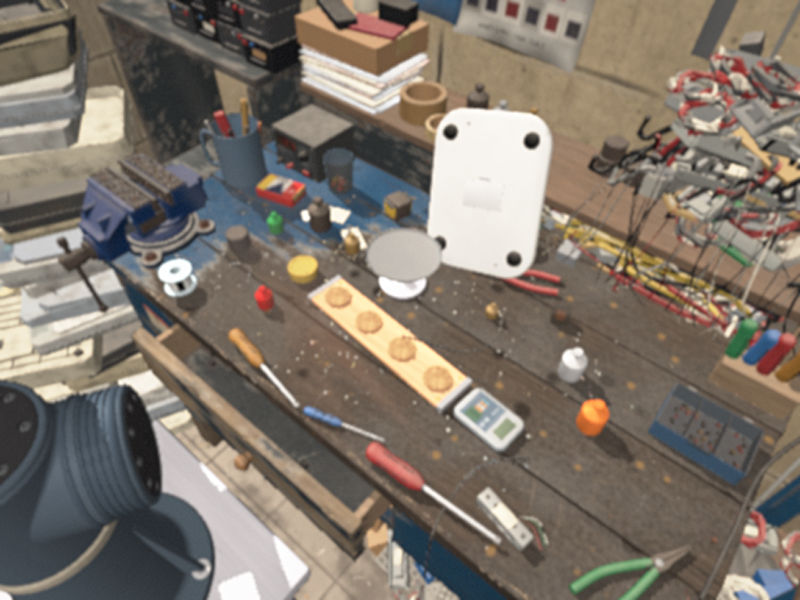

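View pics/top0b.png

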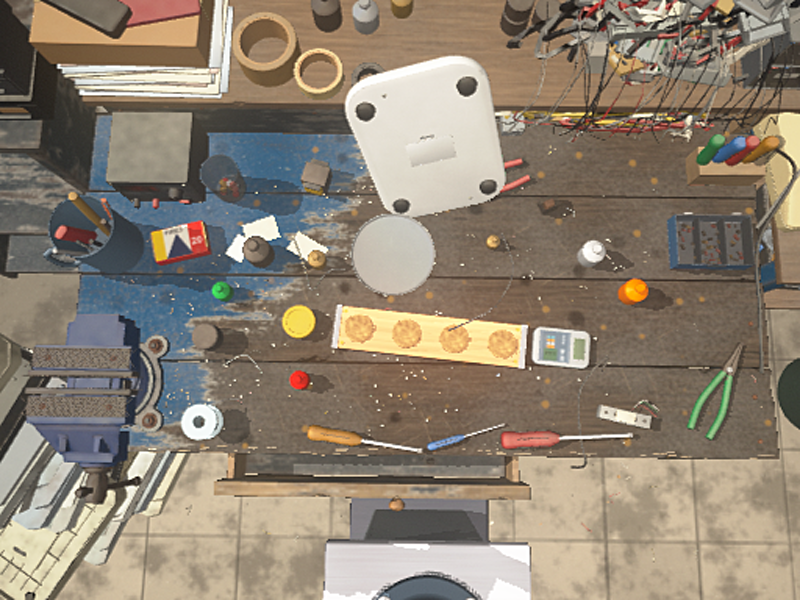

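```bash
cat > m.py <<'E'
from h import *
from scipy.optimize import least_squares
C={n:cap(n) for n in("scene","top")}
def tri(us,ut):
    A=[]
    for c,u in((C["scene"],us),(C["top"],ut)):
        P=np.array(c["mtx"])@np.c_[cv2.Rodrigues(np.array(c["rvec"],float))[0],np.ravel(c["tvec"])]
        A+= [u[0]*P[2]-P[0],u[1]*P[2]-P[1]]
    X=np.linalg.svd(A)[2][3]; return (X[:3]/X[3]).round(3)
E
python3 - <<'E'
from m import *
k=.64
for n,a,b in[("BL",(432,262),(395,213)),("BR",(522,275),(500,192)),("TR",(550,118),(482,62)),("TL",(440,115),(352,95))]:
    print(n,tri(np.array(a)*k,np.array(b)*k))
print("pan",tri(np.array((404,253))*k,np.array((393,254))*k))
# strip
for n,c in C.items():
    h=cv2.cvtColor(c["image"],cv2.COLOR_BGR2HSV)
    m=cv2.inRange(h,(8,50,140),(30,200,255))
    l,L,st,ce=cv2.connectedComponentsWithStats(cv2.morphologyEx(m,cv2.MORPH_CLOSE,np.ones((3,3))))
    r=[i for i in range(1,l) if 800<st[i,4]<8000]
    for i in r:
        pts=np.argwhere(L==i)[:,::-1]
        w=np.array([ray(c,p,.012)[:2] for p in pts],np.float32)
        if .3<w[:,0].mean()<.6: print(n,st[i],cv2.minAreaRect(w))
# zoomed crops
rows=[]
for n,pts in(("top",[(164,161),(203,166),(315,155),(379,162)]),("scene",[(203,138),(225,155),(315,199),(366,233)])):
    rows.append(np.hstack([cv2.resize(C[n]["image"][v-20:v+20,u-20:u+20],(200,200),interpolation=cv2.INTER_NEAREST) for u,v in pts]))
cv2.imwrite("pics/crops.png",np.vstack(rows))
E
```

```text
BL [ 0.691  0.061 -0.021]
BR [ 0.709 -0.114  0.045]
TR [ 0.799 -0.058  0.282]
TL [0.771 0.118 0.235]
pan [0.595 0.059 0.072]
scene [   0   85   80   37 1258] ((0.38585394620895386, 0.8463370203971863), (0.1468891203403473, 0.2562401592731476), 64.78126525878906)
scene [ 198  177  101   84 2868] ((0.4774647057056427, -1.6361474990844727e-05), (0.2970712184906006, 0.10191652178764343), 86.54322052001953)
top [   0  175   51   43 1201] ((0.518296480178833, 0.6420533061027527), (0.10921189934015274, 0.12929373979568481), 5.636537551879883)
top [ 211  179  123   64 4301] ((0.4862673878669739, 0.004353001713752747), (0.16051840782165527, 0.3059583306312561), 6.314927577972412)
```

View pics/crops.png

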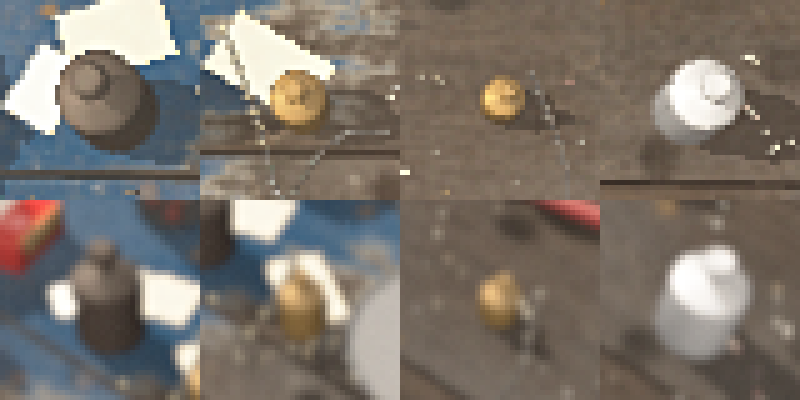

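Run:
```python
from m import *
W={"iron":((162.6,157.6),(203.3,127.3),.068,.022),"brass":((203.6,165.2),(224,149.5),.042,.0145),"small":((316.5,153.6),(315,196),.028,.011),"steel":((382,159.2),(371,224.5),.058,.0185)}
P={}
for k,(t,s,h,r) in W.items():
    a=ray(C["top"],t,h)[:2]; b=ray(C["scene"],s,h-.002)[:2]; P[k]=(a,b); print(k,a.round(4),b.round(4))
# cork centres by fit: row of 4
T=np.arange(0,2*np.pi,.1)
def draw(n,cc,c,pos,h,r,z0=0):
    u0,v0=cc
    img=cv2.resize(c["image"][v0-20:v0+20,u0-20:u0+20],(200,200),interpolation=cv2.INTER_NEAREST)
    for z,rr,col in((z0,r,(0,255,0)),(h*.6,r,(255,255,0)),(h,r*.4,(0,0,255))):
        q=proj(c,np.c_[pos[0]+rr*np.cos(T),pos[1]+rr*np.sin(T),0*T+z])
        q=((q-[u0-20,v0-20]+.5)*5).astype(int); cv2.polylines(img,[q],True,col,1)
    return img
rows=[]
for n,pts in(("top",[(164,161),(203,166),(315,155),(379,162)]),("scene",[(203,138),(225,155),(315,199),(366,233)])):
    rows.append(np.hstack([draw(n,p,C[n],P[k][0],W[k][2],W[k][3]) for k,p in zip(("iron","brass","small","steel"),pts)]))
cv2.imwrite("pics/ov.png",np.vstack(rows))
# corks: chroma darker than strip
for n,c in C.items():
    im=c["image"]; x0,y0,w,h=(205,185,140,60) if n=="top" else (190,170,115,95)
    cr=cv2.resize(im[y0:y0+h,x0:x0+w],None,fx=5,fy=5,interpolation=cv2.INTER_CUBIC)
    row=np.array([[.4815,.1145],[.4760,.0367],[.4705,-.0411],[.465,-.1189]])
    for p in row:
        q=proj(c,np.c_[p[0]+.023*np.cos(T),p[1]+.023*np.sin(T),0*T+.016]); cv2.polylines(cr,[((q-[x0,y0]+.5)*5).astype(int)],True,(255,0,0),1)
    d=(row[0]-row[3])/np.linalg.norm(row[0]-row[3]); e=np.array([d[1],-d[0]]); m=row.mean(0)
    q=proj(c,[[*(m+sa*.156*d+sb*.035*e),.012] for sa,sb in((1,1),(1,-1),(-1,-1),(-1,1))]); cv2.polylines(cr,[((q-[x0,y0]+.5)*5).astype(int)],True,(0,0,255),1)
    cv2.imwrite(f"pics/strip_{n}.png",cr)
a=cv2.imread("pics/strip_top.png");b=cv2.imread("pics/strip_scene.png")
b=cv2.resize(b,None,fx=.65,fy=.65); b=cv2.copyMakeBorder(b,0,0,0,700-b.shape[1],0); cv2.imwrite("pics/strip.png",np.vstack([cv2.copyMakeBorder(a,0,0,0,0,0)[:290],b[:309]]))
```

```text
iron [0.6055 0.2789] [0.6096 0.2822]
brass [0.5941 0.1809] [0.5977 0.1887]
small [ 0.6319 -0.1062] [ 0.6303 -0.107 ]
steel [ 0.6109 -0.2646] [ 0.6163 -0.268 ]
```

View pics/ov.png

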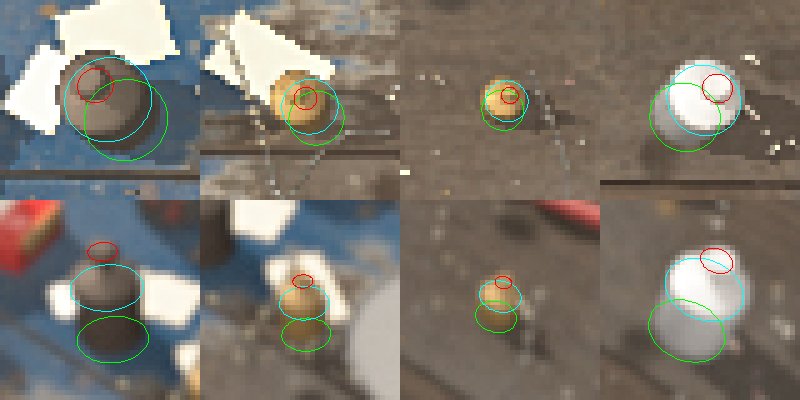

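View pics/strip.png

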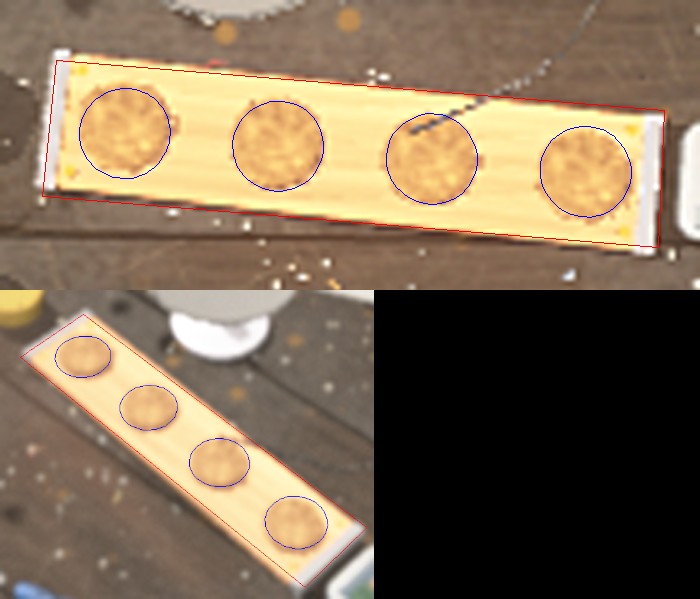

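{"api": "arm_command", "payload": {"translation": [[0.5,0,-0.2],[0.91,0,-0.35],[0.91,0,-0.35],[0.91,0,-0.35]], "rotation": [[0,-0.12,0],[0,-0.24,0],[0,-0.315,0],[0,-0.315,0]], "grip": [-1,-1,-1,-1]}}

```text
time_s: 1.4
position: [0.2625, 0.541, 0.2446]
tcp_rot: [[1.0, -0.0, 0.001], [-0.001, 0.0, 1.0], [-0.0, -1.0, 0.0]]
force: [-1.3, 0.1, 0.4]
opening: 1.004
```

{"api": "arm_command", "payload": {"translation": [[0.5,0,-0.4],[1,0,-0.8],[1,0,-0.8]], "rotation": [[0,0,0],[0,0,0],[0,0,0]], "grip": [-1,-1,-1]}}

```text
time_s: 1.7
position: [0.3456, 0.4754, 0.2447]
tcp_rot: [[1.0, 0.002, 0.005], [-0.005, -0.001, 1.0], [0.002, -1.0, -0.001]]
force: [0.3, 1.2, 0.5]
opening: 1.004
```

{"api": "arm_command", "payload": {"translation": [[0.5,0,-0.4],[1,0,-0.8],[1,0,-0.8]], "rotation": [[0,0,0],[0,0,0],[0,0,0]], "grip": [-1,-1,-1]}}

```text
time_s: 2.0
position: [0.4259, 0.4117, 0.2447]
tcp_rot: [[1.0, 0.003, 0.005], [-0.005, -0.0, 1.0], [0.003, -1.0, -0.0]]
force: [-0.4, -0.3, -0.2]
opening: 1.001
```

{"api": "arm_command", "payload": {"translation": [[0.5,0,-0.4],[1,0,-0.8],[1,0,-0.8]], "rotation": [[0,0,0],[0,0,0],[0,0,0]], "grip": [-1,-1,-1]}}

```text
time_s: 2.3
position: [0.506, 0.3479, 0.2447]
tcp_rot: [[1.0, 0.004, 0.004], [-0.004, -0.0, 1.0], [0.004, -1.0, -0.0]]
force: [-0.4, 0.7, -0.6]
opening: 1.001
```

Works well. To iron: dx +.104, dy −.065. I'll move most of it and look.

{"api": "arm_command", "payload": {"translation": [[0.5,0,-0.4],[1,0,-0.81],[1,0,-0.81]], "rotation": [[0,0,0],[0,0,0],[0,0,0]], "grip": [-1,-1,-1]}}

```text
time_s: 2.6
position: [0.5859, 0.2831, 0.2446]
tcp_rot: [[1.0, 0.004, 0.004], [-0.004, -0.0, 1.0], [0.004, -1.0, -0.0]]
force: [-0.8, 0.4, -0.1]
opening: 1.001
```

{"api": "arm_command", "payload": {"translation": [[0.3,0.5,0],[0.3,1,0],[0.3,1,0]], "rotation": [[0,0,0],[0,0,0],[0,0,0]], "grip": [-1,-1,-1]}}

```text
time_s: 2.9
position: [0.6006, 0.2855, 0.1583]
tcp_rot: [[1.0, -0.014, -0.001], [0.001, -0.003, 1.0], [-0.014, -1.0, -0.003]]
force: [-1.1, -0.2, -0.2]
opening: 0.999
```

Run:
```python
from h import *
print(bot.read_state()['position'])
a=cap("scene")["image"];b=cap("top")["image"]
cv2.imwrite("pics/v1.png",np.hstack([cv2.resize(a[40:220,110:310],(400,360),interpolation=cv2.INTER_CUBIC),cv2.resize(b[60:240,70:270],(400,360),interpolation=cv2.INTER_CUBIC)]))
```

```text
[0.60056628 0.28545186 0.15833884]
```

View pics/v1.png

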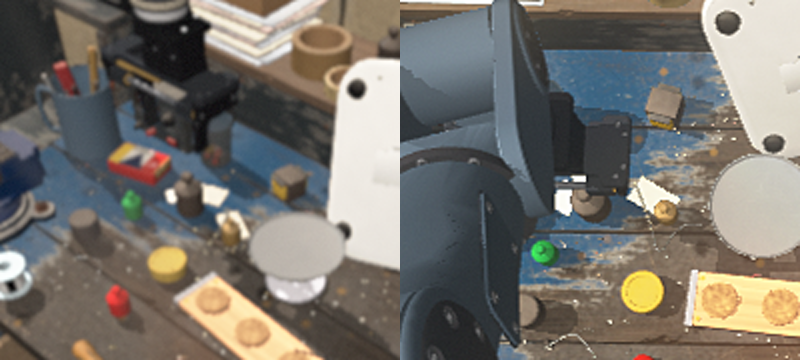

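{"api": "arm_command", "payload": {"translation": [[0,0.4,0],[0,0.8,0],[0,0.8,0],[0,0.8,0]], "rotation": [[0,0,0],[0,0,0],[0,0,0],[0,0,0]], "grip": [-1,-1,-1,-1]}}

```text
time_s: 3.4
position: [0.6065, 0.2862, 0.1027]
tcp_rot: [[1.0, 0.002, -0.002], [0.002, 0.001, 1.0], [0.002, -1.0, 0.001]]
force: [-0.0, -0.4, 0.5]
opening: 0.999
```

Run:
```python
from h import *
s=bot.read_state(); print(s['position'],s['force'],s['tcp_rot'])
a=cap("scene"); b=cap("top")
s=bot.read_state(); print(s['position'])
p=np.array(s['position']); T=np.arange(0,6.3,.2)
def ov(c,x0,y0,w,h,f):
    im=cv2.resize(c["image"][y0:y0+h,x0:x0+w],None,fx=f,fy=f,interpolation=cv2.INTER_CUBIC)
    for z,r in((0,.022),(.068,.009)):
        q=proj(c,np.c_[.610+r*np.cos(T),.2825+r*np.sin(T),0*T+z]); cv2.polylines(im,[((q-[x0,y0]+.5)*f).astype(int)],True,(0,255,0),1)
    q=proj(c,[p+[0,.0435,-.022],p+[0,-.0435,-.022]]); cv2.polylines(im,[((q-[x0,y0]+.5)*f).astype(int)],False,(0,0,255),1)
    return im
cv2.imwrite("pics/v2.png",np.hstack([ov(a,160,80,80,100,5),ov(b,130,110,80,100,5)]))
```

```text
[0.60645187 0.28618285 0.10270466] [-0.02588553 -0.43032254  0.45135864] [[ 9.99995684e-01  2.32031146e-03 -1.80244026e-03]
 [ 1.80047762e-03  8.47663026e-04  9.99998020e-01]
 [ 2.32183473e-03 -9.99996949e-01  8.43481698e-04]]
[0.60756445 0.28611983 0.10374495]
```

View pics/v2.png

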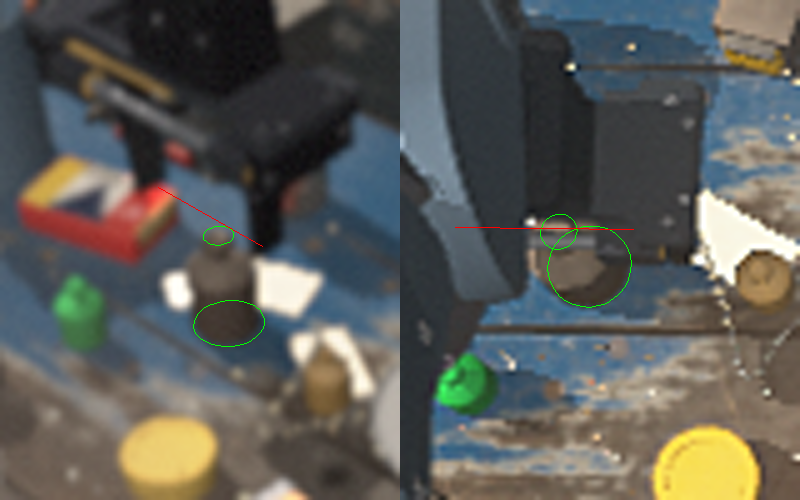

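{"api": "arm_command", "payload": {"translation": [[0.04,0.3,0],[0.04,0.6,0],[0.04,0.9,0],[0.04,0.9,0],[0.04,0.9,0]], "rotation": [[0,0,0],[0,0,0],[0,0,0],[0,0,0],[0,0,0]], "grip": [-1,-1,-1,-1,-1]}}

```text
time_s: 4.0
position: [0.6101, 0.2855, 0.0302]
tcp_rot: [[1.0, 0.002, -0.001], [0.001, 0.001, 1.0], [0.002, -1.0, 0.001]]
force: [-0.2, -0.2, -0.2]
opening: 1.002
```

{"api": "arm_command", "payload": {"translation": [[0,0,0],[0,0,0],[0,0,0],[0,0,0],[0,0,0]], "rotation": [[0,0,0],[0,0,0],[0,0,0],[0,0,0],[0,0,0]], "grip": [-0.6,-0.3,0,0.5,1]}}

```text
time_s: 4.5
position: [0.6092, 0.2851, 0.0289]
tcp_rot: [[1.0, 0.0, -0.001], [0.001, 0.0, 1.0], [0.0, -1.0, 0.0]]
force: [0.6, -1.1, -0.1]
opening: 0.634
```

{"api": "arm_command", "payload": {"translation": [[0,0,0],[0,0,0],[0,0,0],[0,0,0]], "rotation": [[0,0,0],[0,0,0],[0,0,0],[0,0,0]], "grip": [1,1,1,1]}}

```text
time_s: 4.9
position: [0.6091, 0.2841, 0.0286]
tcp_rot: [[1.0, -0.0, -0.001], [0.001, -0.001, 1.0], [-0.0, -1.0, -0.001]]
force: [0.1, -5.1, 1.4]
opening: 0.485
```

{"api": "arm_command", "payload": {"translation": [[0,0,0],[0,-0.2,0],[0,-0.5,0],[0,-0.9,0],[0,-0.9,0]], "rotation": [[0,0,0],[0,0,0],[0,0,0],[0,0,0],[0,0,0]], "grip": [1,1,1,1,1]}}

```text
time_s: 5.4
position: [0.6121, 0.2873, 0.1052]
tcp_rot: [[1.0, 0.009, -0.001], [0.001, 0.005, 1.0], [0.009, -1.0, 0.005]]
force: [1.4, 1.3, -4.9]
opening: 0.479
```

{"api": "arm_command", "payload": {"translation": [[-0.2,-0.3,-0.25],[-0.4,-0.5,-0.5],[-0.6,-0.5,-0.75],[-0.8,-0.5,-1],[-0.8,-0.5,-1]], "rotation": [[0,0,0],[0,0,0],[0,0,0],[0,0,0],[0,0,0]], "grip": [1,1,1,1,1]}}

```text
time_s: 5.9
position: [0.5407, 0.2033, 0.139]
tcp_rot: [[1.0, -0.008, 0.001], [-0.001, -0.001, 1.0], [-0.008, -1.0, -0.001]]
force: [0.4, 0.7, -5.2]
opening: 0.481
```

{"api": "arm_command", "payload": {"translation": [[-0.2,0,-0.25],[-0.4,0,-0.5],[-0.6,0,-0.75],[-0.8,0,-1],[-0.8,0,-1]], "rotation": [[0,0,0],[0,0,0],[0,0,0],[0,0,0],[0,0,0]], "grip": [1,1,1,1,1]}}

```text
time_s: 6.4
position: [0.4779, 0.124, 0.1394]
tcp_rot: [[1.0, -0.006, 0.001], [-0.001, 0.0, 1.0], [-0.006, -1.0, 0.0]]
force: [-0.2, 0.2, -4.4]
opening: 0.483
```

Run:
```python
from h import *
a=cap("scene"); b=cap("top")
s=bot.read_state(); print(s['position'],s['force'],s['opening'],s['time_s'])
p=np.array(s['position']); T=np.arange(0,6.3,.2)
def ov(c,x0,y0,w,h,f):
    im=cv2.resize(c["image"][y0:y0+h,x0:x0+w],None,fx=f,fy=f,interpolation=cv2.INTER_CUBIC)
    for z,r in((-.0286,.022),(.0394,.009)):
        q=proj(c,np.c_[p[0]+r*np.cos(T),p[1]+r*np.sin(T),0*T+z+p[2]]); cv2.polylines(im,[((q-[x0,y0]+.5)*f).astype(int)],True,(0,255,0),1)
    return im
cv2.imwrite("pics/v3.png",np.hstack([ov(a,160,90,80,110,5),ov(b,200,120,80,110,5)]))
```

```text
[0.48169903 0.12531066 0.14013962] [ 0.58136006 -0.40406484 -4.64472595] 0.4829010103646099 6.5
```

View pics/v3.png

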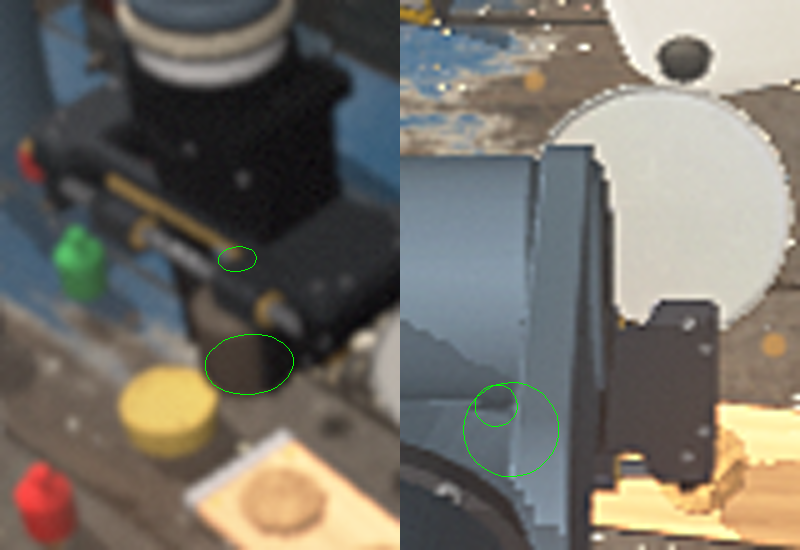

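{"api": "arm_command", "payload": {"translation": [[0.04,0.2,-0.14],[0.04,0.5,-0.14],[0.04,0.8,-0.14],[0.04,0.9,-0.14],[0.04,0.9,-0.14]], "rotation": [[0,0,0],[0,0,0],[0,0,0],[0,0,0],[0,0,0]], "grip": [1,1,1,1,1]}}

```text
time_s: 7.0
position: [0.4846, 0.1144, 0.0673]
tcp_rot: [[1.0, -0.002, -0.002], [0.002, 0.0, 1.0], [-0.002, -1.0, 0.0]]
force: [-0.6, 0.2, -5.0]
opening: 0.48
```

{"api": "arm_command", "payload": {"translation": [[0,0.06,0],[0,0.12,0],[0,0.18,0],[0,0.2,0],[0,0.2,0]], "rotation": [[0,0,0],[0,0,0],[0,0,0],[0,0,0],[0,0,0]], "grip": [1,1,1,1,1]}}

```text
time_s: 7.5
position: [0.4844, 0.1137, 0.0525]
tcp_rot: [[1.0, -0.0, -0.001], [0.001, 0.0, 1.0], [-0.0, -1.0, 0.0]]
force: [0.2, 0.3, -4.4]
opening: 0.483
```

{"api": "arm_command", "payload": {"translation": [[0,0.03,0],[0,0.06,0],[0,0.09,0],[0,0.09,0],[0,0.09,0]], "rotation": [[0,0,0],[0,0,0],[0,0,0],[0,0,0],[0,0,0]], "grip": [1,1,1,1,1]}}

```text
time_s: 8.0
position: [0.4844, 0.1137, 0.0453]
tcp_rot: [[1.0, -0.0, -0.001], [0.001, -0.0, 1.0], [-0.0, -1.0, -0.0]]
force: [-0.6, 0.2, -5.0]
opening: 0.484
```

{"api": "arm_command", "payload": {"translation": [[0,0.01,0],[0,0.02,0],[0,0.02,0]], "rotation": [[0,0,0],[0,0,0],[0,0,0]], "grip": [1,1,1]}}

```text
time_s: 8.3
position: [0.4847, 0.1137, 0.0445]
tcp_rot: [[1.0, 0.001, -0.001], [0.001, -0.0, 1.0], [0.001, -1.0, -0.0]]
force: [-1.4, 0.5, 3.0]
opening: 0.485
```

{"api": "arm_command", "payload": {"translation": [[0,0,0],[0,0,0],[0,0,0],[0,0,0]], "rotation": [[0,0,0],[0,0,0],[0,0,0],[0,0,0]], "grip": [-0.1,-0.2,-0.35,-0.35]}}

```text
time_s: 8.7
position: [0.4847, 0.1137, 0.0437]
tcp_rot: [[1.0, 0.0, -0.001], [0.001, 0.0, 1.0], [0.0, -1.0, 0.0]]
force: [0.3, -0.4, -0.0]
opening: 0.656
```

{"api": "arm_command", "payload": {"translation": [[0,-0.2,0],[0,-0.5,0],[0,-1,0],[0,-1,0]], "rotation": [[0,0,0],[0,0,0],[0,0,0],[0,0,0]], "grip": [-0.35,-0.35,-0.35,-0.35]}}

```text
time_s: 9.1
position: [0.4874, 0.1139, 0.1275]
tcp_rot: [[1.0, 0.009, -0.001], [0.001, 0.0, 1.0], [0.009, -1.0, 0.0]]
force: [0.3, 0.6, 0.6]
opening: 0.673
```

{"api": "arm_command", "payload": {"translation": [[0.3,-0.5,0.2],[0.7,-0.5,0.5],[1,-0.5,0.7],[1,-0.5,0.7]], "rotation": [[0,0,0],[0,0,0],[0,0,0],[0,0,0]], "grip": [-0.2,-0.2,-0.2,-0.2]}}

```text
time_s: 9.5
position: [0.5682, 0.1716, 0.1638]
tcp_rot: [[1.0, 0.006, -0.003], [0.003, 0.001, 1.0], [0.006, -1.0, 0.001]]
force: [0.1, -0.4, -0.2]
opening: 0.604
```

{"api": "arm_command", "payload": {"translation": [[0.43,0,0.21],[0.43,0,0.21],[0.43,0.3,0.21],[0.43,0.7,0.21],[0.43,0.7,0.21]], "rotation": [[0,0,0],[0,0,0],[0,0,0],[0,0,0],[0,0,0]], "grip": [-0.2,-0.2,-0.2,-0.2,-0.2]}}

```text
time_s: 10.0
position: [0.594, 0.1856, 0.103]
tcp_rot: [[1.0, -0.012, -0.001], [0.001, -0.002, 1.0], [-0.012, -1.0, -0.002]]
force: [-1.2, 0.4, 0.3]
opening: 0.598
```

```bash
cat > v.py <<'E'
from h import *
import sys
def view(out,circs,boxes,f=5):
    T=np.arange(0,6.3,.2); ims=[]
    s=bot.read_state()
    for n,(x0,y0,w,h) in boxes:
        c=cap(n); p=np.array(bot.read_state()['position'])
        im=cv2.resize(c["image"][y0:y0+h,x0:x0+w],None,fx=f,fy=f,interpolation=cv2.INTER_CUBIC)
        for x,y,z,r in circs:
            q=proj(c,np.c_[x+r*np.cos(T),y+r*np.sin(T),0*T+z]); cv2.polylines(im,[((q-[x0,y0]+.5)*f).astype(int)],True,(0,255,0),1)
        q=proj(c,[p+[0,.025,-.022],p+[0,-.025,-.022]]); cv2.polylines(im,[((q-[x0,y0]+.5)*f).astype(int)],False,(0,0,255),1)
        ims.append(im)
    cv2.imwrite(out,np.hstack(ims))
    s=bot.read_state(); print(s['time_s'],np.round(s['position'],4),np.round(s['force'],1),s['opening'])
E
python3 -c "
from v import *
view('pics/v4.png',[(.599,.187,0,.0145),(.599,.187,.042,.006),(.483,.114,.016,.023),(.483,.114,.016,.022),(.483,.114,.084,.009)],[('scene',(190,100,80,110)),('top',(180,130,80,110))])"
```

```text
10.1 [0.5974 0.1861 0.1069] [0.5 0.5 0.9] 0.6005684318979376
```

View pics/v4.png

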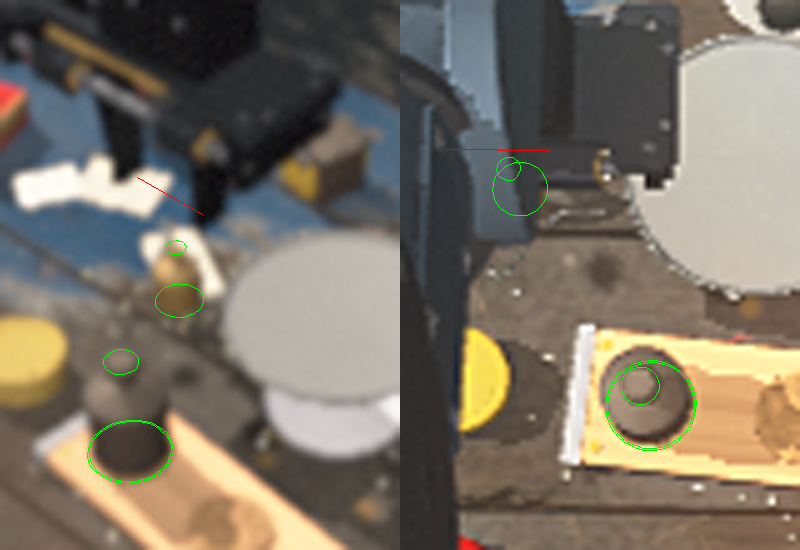

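{"api": "arm_command", "payload": {"translation": [[0.02,0.3,0],[0.02,0.6,0],[0.02,0.9,0],[0.02,0.9,0],[0.02,0.9,0]], "rotation": [[0,0,0],[0,0,0],[0,0,0],[0,0,0],[0,0,0]], "grip": [-0.2,-0.2,-0.2,-0.2,-0.2]}}

```text
time_s: 10.6
position: [0.601, 0.1866, 0.037]
tcp_rot: [[1.0, 0.001, -0.001], [0.001, 0.0, 1.0], [0.001, -1.0, 0.0]]
force: [-0.1, -0.0, 0.3]
opening: 0.601
```

{"api": "arm_command", "payload": {"translation": [[0,0,0],[0,0,0],[0,0,0],[0,0,0],[0,0,0]], "rotation": [[0,0,0],[0,0,0],[0,0,0],[0,0,0],[0,0,0]], "grip": [0,0.2,0.4,1,1]}}

```text
time_s: 11.1
position: [0.6008, 0.1866, 0.0365]
tcp_rot: [[1.0, 0.001, -0.001], [0.001, -0.0, 1.0], [0.001, -1.0, -0.0]]
force: [-0.6, -2.1, 4.2]
opening: 0.312
```

{"api": "arm_command", "payload": {"translation": [[0,0,0],[0,0,0],[0,0,0]], "rotation": [[0,0,0],[0,0,0],[0,0,0]], "grip": [1,1,1]}}

```text
time_s: 11.4
position: [0.6008, 0.1865, 0.0365]
tcp_rot: [[1.0, 0.001, -0.001], [0.001, -0.0, 1.0], [0.001, -1.0, -0.0]]
force: [-0.8, -1.6, 5.3]
opening: 0.31
```

{"api": "arm_command", "payload": {"translation": [[0,-0.2,0],[0,-0.5,0],[0,-0.9,0],[0,-1,0],[0,-1,0]], "rotation": [[0,0,0],[0,0,0],[0,0,0],[0,0,0],[0,0,0]], "grip": [1,1,1,1,1]}}

```text
time_s: 11.9
position: [0.6014, 0.1869, 0.1174]
tcp_rot: [[1.0, 0.004, -0.001], [0.001, 0.001, 1.0], [0.004, -1.0, 0.001]]
force: [-1.1, -0.2, -1.8]
opening: 0.311
```

{"api": "arm_command", "payload": {"translation": [[-0.1,-0.3,-0.25],[-0.3,-0.4,-0.5],[-0.5,-0.4,-0.75],[-0.5,-0.4,-1],[-0.5,-0.4,-1]], "rotation": [[0,0,0],[0,0,0],[0,0,0],[0,0,0],[0,0,0]], "grip": [1,1,1,1,1]}}

```text
time_s: 12.4
position: [0.5591, 0.1047, 0.1463]
tcp_rot: [[1.0, -0.004, 0.001], [-0.001, -0.001, 1.0], [-0.004, -1.0, -0.001]]
force: [-0.4, 0.5, -1.3]
opening: 0.309
```

{"api": "arm_command", "payload": {"translation": [[-0.2,0,-0.25],[-0.3,0,-0.5],[-0.5,0,-0.75],[-0.6,0,-1],[-0.6,0,-1]], "rotation": [[0,0,0],[0,0,0],[0,0,0],[0,0,0],[0,0,0]], "grip": [1,1,1,1,1]}}

```text
time_s: 12.9
position: [0.511, 0.0256, 0.1466]
tcp_rot: [[1.0, -0.003, 0.001], [-0.001, 0.0, 1.0], [-0.003, -1.0, 0.0]]
force: [-0.7, 0.4, -2.5]
opening: 0.307
```

{"api": "arm_command", "payload": {"translation": [[-0.2,0,-0.25],[-0.3,0,-0.5],[-0.5,0,-0.75],[-0.52,0,-0.85],[-0.52,0,-0.85]], "rotation": [[0,0,0],[0,0,0],[0,0,0],[0,0,0],[0,0,0]], "grip": [1,1,1,1,1]}}

```text
time_s: 13.4
position: [0.4717, -0.0417, 0.1474]
tcp_rot: [[1.0, 0.0, 0.001], [-0.001, 0.0, 1.0], [0.0, -1.0, 0.0]]
force: [0.1, 0.5, -0.8]
opening: 0.308
```

```bash
python3 -c "
from v import *
s=bot.read_state();eyes.capture('top');eyes.capture('top');p=bot.read_state()['position'];b=p[2]-.0365
view('pics/v5.png',[(p[0],p[1],b,.0145),(p[0],p[1],b+.042,.006),(.4708,-.0414,.016,.023)],[('scene',(210,130,80,110)),('top',(240,140,80,110))])"
```

```text
13.6 [ 0.4718 -0.0407  0.1477] [ 0.2  0.1 -1.2] 0.3069754896752592
```

View pics/v5.png

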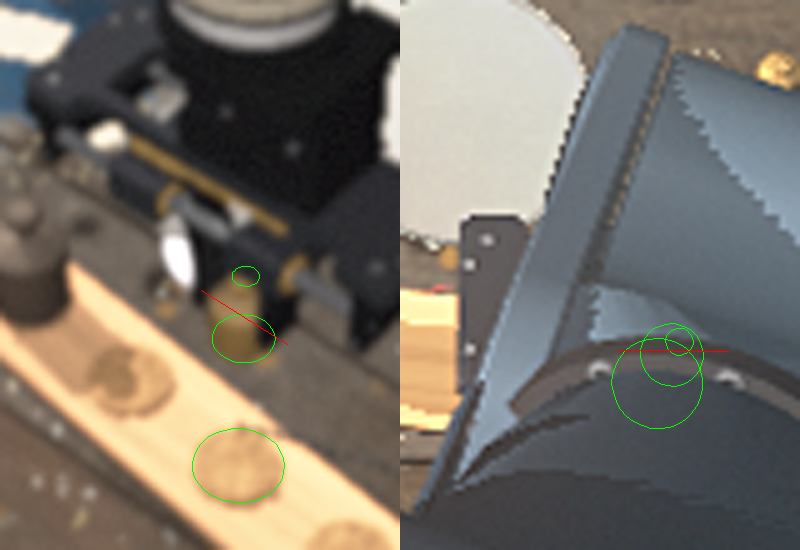

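{"api": "arm_command", "payload": {"translation": [[-0.01,0.3,-0.02],[-0.01,0.6,-0.02],[-0.01,0.9,-0.02],[-0.01,1,-0.02],[-0.01,1,-0.02]], "rotation": [[0,0,0],[0,0,0],[0,0,0],[0,0,0],[0,0,0]], "grip": [1,1,1,1,1]}}

```text
time_s: 14.1
position: [0.47, -0.0424, 0.0668]
tcp_rot: [[1.0, -0.002, -0.002], [0.002, 0.001, 1.0], [-0.002, -1.0, 0.001]]
force: [0.2, 0.4, -0.1]
opening: 0.311
```

{"api": "arm_command", "payload": {"translation": [[0,0.06,0],[0,0.12,0],[0,0.16,0],[0,0.16,0],[0,0.16,0]], "rotation": [[0,0,0],[0,0,0],[0,0,0],[0,0,0],[0,0,0]], "grip": [1,1,1,1,1]}}

```text
time_s: 14.6
position: [0.4704, -0.0431, 0.0552]
tcp_rot: [[1.0, 0.0, -0.001], [0.001, -0.0, 1.0], [0.0, -1.0, -0.0]]
force: [-0.7, 0.5, -1.1]
opening: 0.309
```

{"api": "arm_command", "payload": {"translation": [[0,0.015,0],[0,0.03,0],[0,0.03,0]], "rotation": [[0,0,0],[0,0,0],[0,0,0]], "grip": [1,1,1]}}

```text
time_s: 14.9
position: [0.4704, -0.0432, 0.0526]
tcp_rot: [[1.0, 0.0, -0.001], [0.001, -0.0, 1.0], [0.0, -1.0, -0.0]]
force: [1.2, -0.3, -1.3]
opening: 0.306
```

{"api": "arm_command", "payload": {"translation": [[0,0.01,0],[0,0.01,0]], "rotation": [[0,0,0],[0,0,0]], "grip": [1,1]}}

```text
time_s: 15.1
position: [0.4704, -0.0432, 0.0525]
tcp_rot: [[1.0, 0.001, -0.001], [0.001, -0.0, 1.0], [0.001, -1.0, -0.0]]
force: [-1.2, -0.7, 6.7]
opening: 0.306
```

{"api": "arm_command", "payload": {"translation": [[0,0,0],[0,0,0],[0,0,0],[0,0,0]], "rotation": [[0,0,0],[0,0,0],[0,0,0],[0,0,0]], "grip": [0.2,0.1,-0.1,-0.1]}}

```text
time_s: 15.5
position: [0.4702, -0.0431, 0.0517]
tcp_rot: [[1.0, -0.0, -0.001], [0.001, 0.0, 1.0], [-0.0, -1.0, 0.0]]
force: [0.4, 0.4, -0.2]
opening: 0.514
```

{"api": "arm_command", "payload": {"translation": [[0,-0.2,0],[0,-0.5,0],[0,-1,0],[0,-1,0]], "rotation": [[0,0,0],[0,0,0],[0,0,0],[0,0,0]], "grip": [-0.1,-0.1,-0.1,-0.1]}}

```text
time_s: 15.9
position: [0.4729, -0.0438, 0.1352]
tcp_rot: [[1.0, 0.008, -0.001], [0.001, -0.003, 1.0], [0.008, -1.0, -0.003]]
force: [1.1, -0.7, -0.4]
opening: 0.549
```

{"api": "arm_command", "payload": {"translation": [[0.4,0,-0.2],[0.8,0,-0.4],[1,0,-0.4],[1,0,-0.4]], "rotation": [[0,0,0],[0,0,0],[0,0,0],[0,0,0]], "grip": [-0.1,-0.1,-0.1,-0.1]}}

```text
time_s: 16.3
position: [0.5526, -0.0758, 0.1312]
tcp_rot: [[1.0, 0.002, -0.001], [0.001, -0.001, 1.0], [0.002, -1.0, -0.001]]
force: [-0.6, 0.1, 0.3]
opening: 0.552
```

{"api": "arm_command", "payload": {"translation": [[0.4,0,-0.2],[0.8,0,-0.4],[1,0.3,-0.4],[1,0.6,-0.4],[1,0.6,-0.4]], "rotation": [[0,0,0],[0,0,0],[0,0,0],[0,0,0],[0,0,0]], "grip": [-0.1,-0.1,-0.1,-0.1,-0.1]}}

```text
time_s: 16.8
position: [0.626, -0.1054, 0.0795]
tcp_rot: [[1.0, -0.01, -0.001], [0.001, 0.004, 1.0], [-0.01, -1.0, 0.004]]
force: [-1.3, 0.7, 0.2]
opening: 0.547
```

```bash
python3 -c "
from v import *
view('pics/v6.png',[(.6325,-.1065,0,.011),(.6325,-.1065,.028,.004),(.4708,-.0414,.016,.023),(.4708,-.0414,.058,.006)],[('scene',(245,140,100,110)),('top',(270,110,60,110))])"
```

```text
16.9 [ 0.6282 -0.1061  0.0827] [ 0.  -0.2  0.3] 0.5526585531836291
```

View pics/v6.png

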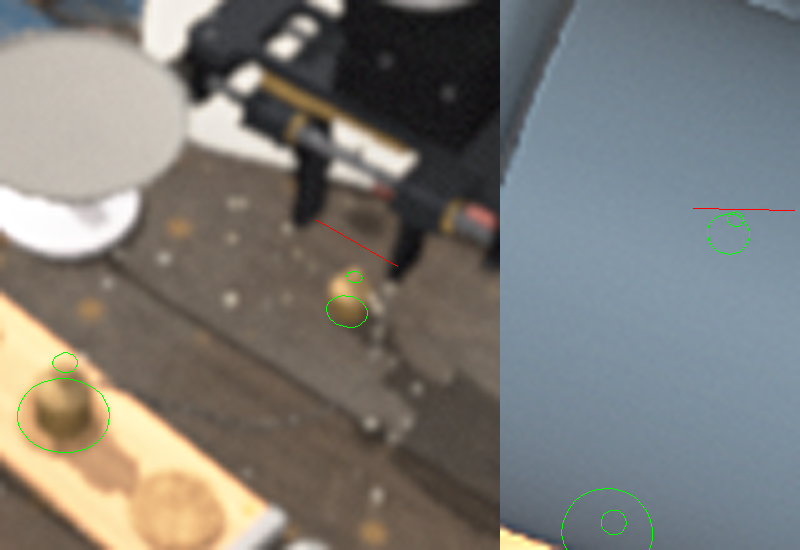

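{"api": "arm_command", "payload": {"translation": [[0.03,0.25,-0.02],[0.03,0.5,-0.02],[0.03,0.7,-0.02],[0.03,0.7,-0.02],[0.03,0.7,-0.02]], "rotation": [[0,0,0],[0,0,0],[0,0,0],[0,0,0],[0,0,0]], "grip": [-0.1,-0.1,-0.1,-0.1,-0.1]}}

```text
time_s: 17.4
position: [0.6327, -0.1084, 0.0283]
tcp_rot: [[1.0, 0.0, -0.001], [0.001, -0.0, 1.0], [0.0, -1.0, -0.0]]
force: [0.5, -0.5, -0.3]
opening: 0.548
```

Good. Close and lift, then carry to d (.4646, −.119).

{"api": "arm_command", "payload": {"translation": [[0,0,0],[0,0,0],[0,0,0],[0,0,0],[0,0,0]], "rotation": [[0,0,0],[0,0,0],[0,0,0],[0,0,0],[0,0,0]], "grip": [0.1,0.3,0.5,1,1]}}

```text
time_s: 17.9
position: [0.6329, -0.1084, 0.0282]
tcp_rot: [[1.0, 0.001, -0.001], [0.001, 0.0, 1.0], [0.001, -1.0, 0.0]]
force: [-0.2, 0.3, 2.5]
opening: 0.233
```

{"api": "arm_command", "payload": {"translation": [[0,0,0],[0,0,0],[0,-0.2,0],[0,-0.5,0],[0,-0.5,0]], "rotation": [[0,0,0],[0,0,0],[0,0,0],[0,0,0],[0,0,0]], "grip": [1,1,1,1,1]}}

```text
time_s: 18.4
position: [0.6351, -0.1095, 0.0713]
tcp_rot: [[1.0, 0.006, -0.001], [0.001, -0.003, 1.0], [0.006, -1.0, -0.003]]
force: [0.6, -0.3, -0.2]
opening: 0.23
```

{"api": "arm_command", "payload": {"translation": [[-0.3,-0.3,0],[-0.6,-0.6,0],[-1,-0.8,-0.06],[-1,-0.8,-0.06]], "rotation": [[0,0,0],[0,0,0],[0,0,0],[0,0,0]], "grip": [1,1,1,1]}}

```text
time_s: 18.8
position: [0.5491, -0.1131, 0.1332]
tcp_rot: [[1.0, -0.003, -0.0], [0.0, 0.0, 1.0], [-0.003, -1.0, 0.0]]
force: [1.7, -0.0, -0.7]
opening: 0.229
```

{"api": "arm_command", "payload": {"translation": [[-0.3,0,0],[-0.6,0,0],[-1,0,-0.06],[-1,0,-0.06],[-1,0,-0.06]], "rotation": [[0,0,0],[0,0,0],[0,0,0],[0,0,0],[0,0,0]], "grip": [1,1,1,1,1]}}

```text
time_s: 19.3
position: [0.4731, -0.1187, 0.1316]
tcp_rot: [[1.0, 0.001, -0.0], [0.0, -0.0, 1.0], [0.001, -1.0, -0.0]]
force: [1.1, -0.3, -0.5]
opening: 0.233
```

```bash
python3 -c "
from v import *
s=bot.read_state();eyes.capture('top');eyes.capture('top');p=bot.read_state()['position'];b=p[2]-.0283
view('pics/v7.png',[(p[0],p[1],b,.011),(p[0],p[1],b+.028,.004),(.4646,-.119,.016,.023)],[('scene',(235,140,100,110)),('top',(290,140,60,110))])"
```

```text
19.5 [ 0.4742 -0.1186  0.1317] [ 0.2  0.6 -0.6] 0.23180933333661682
```

View pics/v7.png

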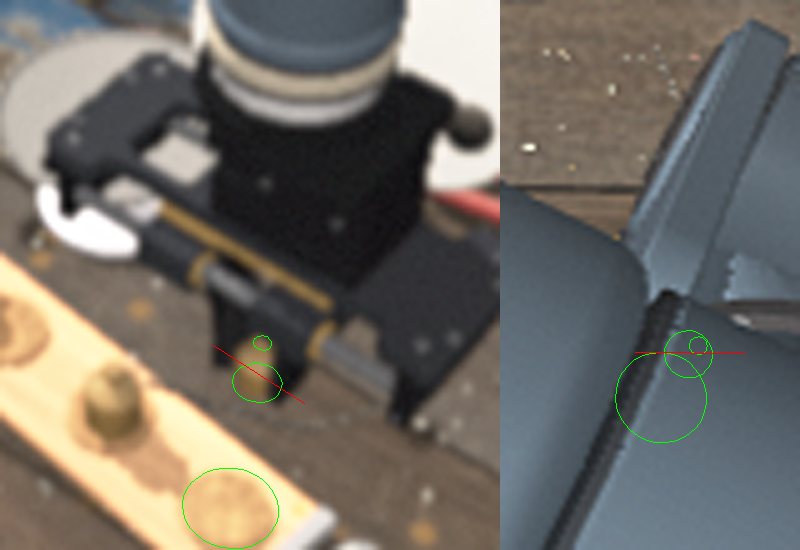

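{"api": "arm_command", "payload": {"translation": [[-0.12,0.3,0],[-0.12,0.6,0],[-0.12,0.9,0],[-0.12,0.95,0],[-0.12,0.95,0]], "rotation": [[0,0,0],[0,0,0],[0,0,0],[0,0,0],[0,0,0]], "grip": [1,1,1,1,1]}}

```text
time_s: 20.0
position: [0.4634, -0.1182, 0.0552]
tcp_rot: [[1.0, -0.001, -0.001], [0.001, 0.001, 1.0], [-0.001, -1.0, 0.001]]
force: [-0.5, 0.1, -1.0]
opening: 0.228
```

{"api": "arm_command", "payload": {"translation": [[0,0.05,0],[0,0.1,0],[0,0.1,0],[0,0.1,0]], "rotation": [[0,0,0],[0,0,0],[0,0,0],[0,0,0]], "grip": [1,1,1,1]}}

```text
time_s: 20.4
position: [0.4634, -0.1184, 0.0481]
tcp_rot: [[1.0, 0.001, -0.001], [0.001, -0.0, 1.0], [0.001, -1.0, -0.0]]
force: [-1.1, -0.4, -1.3]
opening: 0.229
```

{"api": "arm_command", "payload": {"translation": [[0,0.01,0],[0,0.02,0],[0,0.02,0]], "rotation": [[0,0,0],[0,0,0],[0,0,0]], "grip": [1,1,1]}}

```text
time_s: 20.7
position: [0.4631, -0.1183, 0.0462]
tcp_rot: [[1.0, 0.0, -0.001], [0.001, -0.0, 1.0], [0.0, -1.0, -0.0]]
force: [-0.1, 0.6, -0.5]
opening: 0.235
```

{"api": "arm_command", "payload": {"translation": [[0,0.015,0],[0,0.015,0]], "rotation": [[0,0,0],[0,0,0]], "grip": [1,1]}}

```text
time_s: 20.9
position: [0.4631, -0.1183, 0.0448]
tcp_rot: [[1.0, -0.0, -0.001], [0.001, 0.0, 1.0], [-0.0, -1.0, 0.0]]
force: [0.6, 0.1, -0.5]
opening: 0.231
```

{"api": "arm_command", "payload": {"translation": [[0,0.01,0],[0,0.01,0]], "rotation": [[0,0,0],[0,0,0]], "grip": [1,1]}}

```text
time_s: 21.1
position: [0.4632, -0.1183, 0.0442]
tcp_rot: [[1.0, 0.0, -0.001], [0.001, -0.0, 1.0], [0.0, -1.0, -0.0]]
force: [-0.8, -0.3, 0.2]
opening: 0.23
```

{"api": "arm_command", "payload": {"translation": [[0,0,0],[0,0,0],[0,0,0],[0,0,0]], "rotation": [[0,0,0],[0,0,0],[0,0,0],[0,0,0]], "grip": [0.4,0.3,0.1,0.1]}}

```text
time_s: 21.5
position: [0.4631, -0.1183, 0.0441]
tcp_rot: [[1.0, -0.0, -0.001], [0.001, 0.0, 1.0], [-0.0, -1.0, 0.0]]
force: [0.0, -0.1, 0.4]
opening: 0.419
```

{"api": "arm_command", "payload": {"translation": [[0,-0.2,0],[0,-0.5,0],[0,-1,0],[0,-1,0]], "rotation": [[0,0,0],[0,0,0],[0,0,0],[0,0,0]], "grip": [0.1,0.1,0.1,0.1]}}

```text
time_s: 21.9
position: [0.4656, -0.1194, 0.1278]
tcp_rot: [[1.0, 0.008, -0.001], [0.001, -0.004, 1.0], [0.008, -1.0, -0.004]]
force: [0.7, -0.4, -0.1]
opening: 0.446
```

{"api": "arm_command", "payload": {"translation": [[0.3,-0.2,-0.3],[0.6,-0.3,-0.6],[1,-0.3,-1],[1,-0.3,-1]], "rotation": [[0,0,0],[0,0,0],[0,0,0],[0,0,0]], "grip": [-0.5,-0.5,-0.5,-0.5]}}

```text
time_s: 22.3
position: [0.5486, -0.2034, 0.1487]
tcp_rot: [[1.0, 0.009, 0.001], [-0.001, -0.006, 1.0], [0.009, -1.0, -0.006]]
force: [-0.8, -0.1, 0.7]
opening: 0.704
```

{"api": "arm_command", "payload": {"translation": [[0.3,0,-0.3],[0.6,0,-0.6],[0.89,0,-0.85],[0.89,0.3,-0.85],[0.89,0.3,-0.85]], "rotation": [[0,0,0],[0,0,0],[0,0,0],[0,0,0],[0,0,0]], "grip": [-0.5,-0.5,-0.5,-0.5,-0.5]}}

```text
time_s: 22.8
position: [0.612, -0.2648, 0.12]
tcp_rot: [[1.0, -0.007, -0.0], [0.0, 0.005, 1.0], [-0.007, -1.0, 0.005]]
force: [-0.3, 0.5, -0.5]
opening: 0.752
```

```bash
python3 -c "
from v import *
view('pics/v8.png',[(.6145,-.2665,0,.0185),(.6145,-.2665,.058,.007),(.4646,-.119,.016,.023),(.4646,-.119,.044,.004)],[('scene',(260,160,130,110)),('top',(300,140,30,110))])"
```

```text
22.9 [ 0.6128 -0.2648  0.1225] [0.1 0.  0.3] 0.7513104815813421
```

View pics/v8.png

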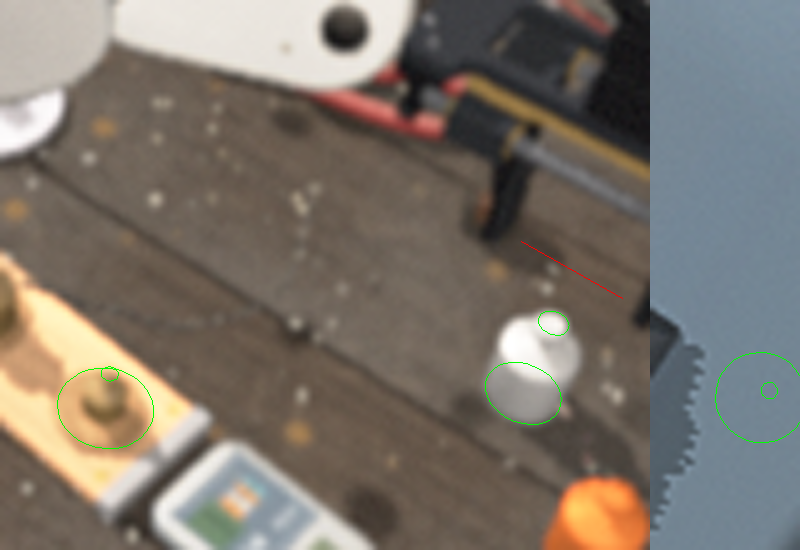

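{"api": "arm_command", "payload": {"translation": [[0.02,0.3,-0.02],[0.02,0.6,-0.02],[0.02,0.95,-0.02],[0.02,0.95,-0.02]], "rotation": [[0,0,0],[0,0,0],[0,0,0],[0,0,0]], "grip": [-0.5,-0.5,-0.5,-0.5]}}

```text
time_s: 23.3
position: [0.6131, -0.2655, 0.0452]
tcp_rot: [[1.0, -0.007, -0.001], [0.001, 0.004, 1.0], [-0.007, -1.0, 0.005]]
force: [-0.8, 0.0, 0.3]
opening: 0.747
```

{"api": "arm_command", "payload": {"translation": [[0,0.15,0],[0,0.18,0],[0,0.18,0]], "rotation": [[0,0,0],[0,0,0],[0,0,0]], "grip": [-0.5,-0.5,-0.5]}}

```text
time_s: 23.6
position: [0.6164, -0.2678, 0.0345]
tcp_rot: [[1.0, 0.001, -0.001], [0.001, -0.001, 1.0], [0.001, -1.0, -0.001]]
force: [0.0, -0.6, 0.2]
opening: 0.75
```

{"api": "arm_command", "payload": {"translation": [[0,0,0],[0,0,0],[0,0,0],[0,0,0],[0,0,0]], "rotation": [[0,0,0],[0,0,0],[0,0,0],[0,0,0],[0,0,0]], "grip": [-0.3,-0.1,0.1,0.3,1]}}

```text
time_s: 24.1
position: [0.616, -0.267, 0.034]
tcp_rot: [[1.0, -0.0, -0.0], [0.0, 0.002, 1.0], [-0.0, -1.0, 0.002]]
force: [0.1, 0.7, 1.0]
opening: 0.406
```

{"api": "arm_command", "payload": {"translation": [[0,0,0],[0,0,0],[0,0,0]], "rotation": [[0,0,0],[0,0,0],[0,0,0]], "grip": [1,1,1]}}

```text
time_s: 24.4
position: [0.616, -0.267, 0.034]
tcp_rot: [[1.0, -0.0, -0.001], [0.001, 0.001, 1.0], [-0.0, -1.0, 0.001]]
force: [0.1, 3.3, 4.3]
opening: 0.405
```

{"api": "arm_command", "payload": {"translation": [[0,-0.2,0],[0,-0.5,0],[0,-0.9,0],[0,-1,0],[0,-1,0]], "rotation": [[0,0,0],[0,0,0],[0,0,0],[0,0,0],[0,0,0]], "grip": [1,1,1,1,1]}}

```text
time_s: 24.9
position: [0.6169, -0.2688, 0.1153]
tcp_rot: [[1.0, 0.003, -0.001], [0.001, -0.003, 1.0], [0.003, -1.0, -0.003]]
force: [0.5, 0.1, -5.9]
opening: 0.407
```

{"api": "arm_command", "payload": {"translation": [[-0.1,-0.3,0.25],[-0.2,-0.5,0.5],[-0.3,-0.5,0.75],[-0.43,-0.5,0.95],[-0.43,-0.5,0.95]], "rotation": [[0,0,0],[0,0,0],[0,0,0],[0,0,0],[0,0,0]], "grip": [1,1,1,1,1]}}

```text
time_s: 25.4
position: [0.5779, -0.1883, 0.1514]
tcp_rot: [[1.0, -0.008, -0.003], [0.003, 0.005, 1.0], [-0.008, -1.0, 0.005]]
force: [-0.4, -0.1, -5.5]
opening: 0.408
```

{"api": "arm_command", "payload": {"translation": [[-0.1,0,0.25],[-0.2,0,0.5],[-0.3,0,0.75],[-0.43,0,0.95],[-0.43,0,0.95]], "rotation": [[0,0,0],[0,0,0],[0,0,0],[0,0,0],[0,0,0]], "grip": [1,1,1,1,1]}}

```text
time_s: 25.9
position: [0.5443, -0.1136, 0.152]
tcp_rot: [[1.0, -0.006, -0.003], [0.003, 0.003, 1.0], [-0.006, -1.0, 0.003]]
force: [-0.3, -0.2, -6.2]
opening: 0.403
```

{"api": "arm_command", "payload": {"translation": [[-0.1,0,0.25],[-0.2,0,0.5],[-0.3,0,0.75],[-0.43,0,0.95],[-0.43,0,0.95]], "rotation": [[0,0,0],[0,0,0],[0,0,0],[0,0,0],[0,0,0]], "grip": [1,1,1,1,1]}}

```text
time_s: 26.4
position: [0.5093, -0.0369, 0.1532]
tcp_rot: [[1.0, -0.005, -0.003], [0.003, 0.002, 1.0], [-0.005, -1.0, 0.002]]
force: [0.8, 0.4, -5.9]
opening: 0.4
```

{"api": "arm_command", "payload": {"translation": [[-0.1,0,0.25],[-0.2,0,0.5],[-0.3,0,0.75],[-0.43,0,0.94],[-0.43,0,0.94]], "rotation": [[0,0,0],[0,0,0],[0,0,0],[0,0,0],[0,0,0]], "grip": [1,1,1,1,1]}}

```text
time_s: 26.9
position: [0.4755, 0.0371, 0.1535]
tcp_rot: [[1.0, -0.004, -0.003], [0.003, 0.001, 1.0], [-0.004, -1.0, 0.001]]
force: [-1.3, -0.3, -5.0]
opening: 0.406
```

```bash
python3 -c "
from v import *
s=bot.read_state();eyes.capture('top');eyes.capture('top');p=bot.read_state()['position'];b=p[2]-.034
view('pics/v9.png',[(p[0],p[1],b,.0185),(p[0],p[1],b+.058,.007),(.477,.0363,.016,.023)],[('scene',(190,120,100,110)),('top',(220,140,60,110))])"
```

```text
27.1 [0.4793 0.0346 0.154 ] [-0.2  0.3 -6.2] 0.40448790464735146
```

View pics/v9.png

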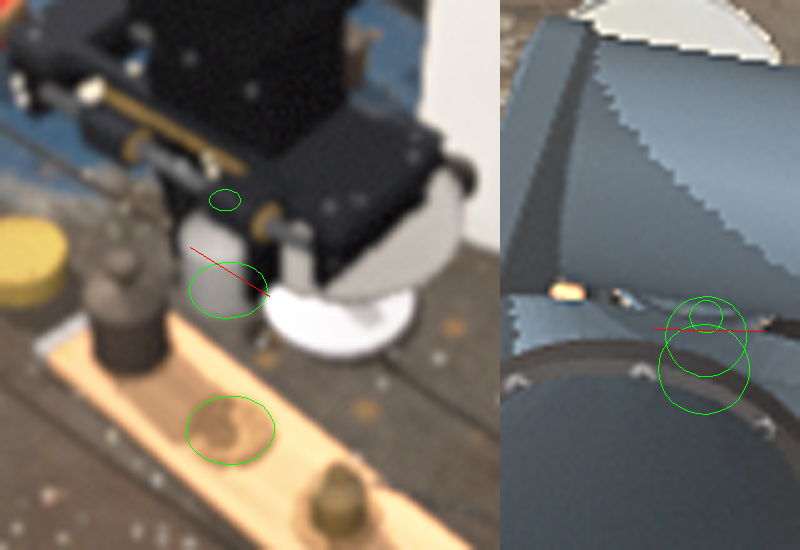

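{"api": "arm_command", "payload": {"translation": [[-0.03,0.3,0.02],[-0.03,0.6,0.02],[-0.03,0.9,0.02],[-0.03,1,0.02],[-0.03,1,0.02]], "rotation": [[0,0,0],[0,0,0],[0,0,0],[0,0,0],[0,0,0]], "grip": [1,1,1,1,1]}}

```text
time_s: 27.6
position: [0.4759, 0.0363, 0.0728]
tcp_rot: [[1.0, -0.002, -0.0], [0.0, 0.0, 1.0], [-0.002, -1.0, 0.0]]
force: [0.4, -0.4, -5.7]
opening: 0.407
```

{"api": "arm_command", "payload": {"translation": [[0,0.1,0],[0,0.18,0],[0,0.24,0],[0,0.26,0],[0,0.26,0]], "rotation": [[0,0,0],[0,0,0],[0,0,0],[0,0,0],[0,0,0]], "grip": [1,1,1,1,1]}}

```text
time_s: 28.1
position: [0.4757, 0.037, 0.0529]
tcp_rot: [[1.0, -0.0, -0.001], [0.001, 0.0, 1.0], [-0.0, -1.0, 0.0]]
force: [0.5, -0.2, -5.3]
opening: 0.405
```

{"api": "arm_command", "payload": {"translation": [[0,0.015,0],[0,0.015,0]], "rotation": [[0,0,0],[0,0,0]], "grip": [1,1]}}

```text
time_s: 28.3
position: [0.4759, 0.0369, 0.0519]
tcp_rot: [[1.0, 0.0, -0.001], [0.001, -0.0, 1.0], [0.0, -1.0, -0.0]]
force: [-0.3, 0.2, -5.2]
opening: 0.404
```

{"api": "arm_command", "payload": {"translation": [[0,0.02,0],[0,0.02,0],[0,0.02,0]], "rotation": [[0,0,0],[0,0,0],[0,0,0]], "grip": [1,1,1]}}

```text
time_s: 28.6
position: [0.4758, 0.0369, 0.0502]
tcp_rot: [[1.0, 0.0, -0.001], [0.001, 0.0, 1.0], [0.0, -1.0, 0.0]]
force: [0.3, 0.8, -4.7]
opening: 0.404
```

{"api": "arm_command", "payload": {"translation": [[0,0.01,0],[0,0.01,0]], "rotation": [[0,0,0],[0,0,0]], "grip": [1,1]}}

```text
time_s: 28.8
position: [0.4758, 0.0369, 0.05]
tcp_rot: [[1.0, 0.0, -0.001], [0.001, -0.0, 1.0], [0.0, -1.0, -0.0]]
force: [-1.3, -0.8, 2.8]
opening: 0.405
```

{"api": "arm_command", "payload": {"translation": [[0,0,0],[0,0,0],[0,0,0],[0,0,0]], "rotation": [[0,0,0],[0,0,0],[0,0,0],[0,0,0]], "grip": [0,-0.1,-0.2,-0.2]}}

```text
time_s: 29.2
position: [0.476, 0.0369, 0.0494]
tcp_rot: [[1.0, 0.0, -0.001], [0.001, -0.0, 1.0], [0.0, -1.0, -0.0]]
force: [-0.2, 1.1, 0.0]
opening: 0.585
```

{"api": "arm_command", "payload": {"translation": [[0,-0.2,0],[0,-0.5,0],[0,-1,0],[0,-1,0]], "rotation": [[0,0,0],[0,0,0],[0,0,0],[0,0,0]], "grip": [-0.2,-0.2,-0.2,-0.2]}}

```text
time_s: 29.6
position: [0.4786, 0.0366, 0.133]
tcp_rot: [[1.0, 0.009, -0.001], [0.001, -0.001, 1.0], [0.009, -1.0, -0.001]]
force: [1.2, 0.5, 0.4]
opening: 0.602
```

{"api": "arm_command", "payload": {"translation": [[0,-0.5,0],[0,-1,0.3],[0,-1,1],[0,-1,1]], "rotation": [[0,0,0],[0,0,0],[0,0,0],[0,0,0]], "grip": [-0.2,-0.2,-0.2,-0.2]}}

```text
time_s: 30.0
position: [0.4756, 0.1206, 0.2102]
tcp_rot: [[1.0, 0.002, -0.005], [0.005, 0.002, 1.0], [0.002, -1.0, 0.002]]
force: [0.4, -0.6, -0.3]
opening: 0.603
```

{"api": "arm_command", "payload": {"translation": [[0,0,0.5],[0,0,1],[0,0,1]], "rotation": [[0,0,0],[0,0,0],[0,0,0]], "grip": [-0.2,-0.2,-0.2]}}

```text
time_s: 30.3
position: [0.4749, 0.2001, 0.2083]
tcp_rot: [[1.0, -0.001, -0.006], [0.006, 0.001, 1.0], [-0.001, -1.0, 0.001]]
force: [-0.3, -0.5, -0.3]
opening: 0.603
```

{"api": "arm_command", "payload": {"translation": [[0,0,0.5],[0,0,1],[0,0,1]], "rotation": [[0,0,0],[0,0,0],[0,0,0]], "grip": [-0.2,-0.2,-0.2]}}

```text
time_s: 30.6
position: [0.4754, 0.2795, 0.2083]
tcp_rot: [[1.0, -0.0, -0.005], [0.005, 0.001, 1.0], [-0.0, -1.0, 0.001]]
force: [-0.6, -0.6, -0.5]
opening: 0.603
```

{"api": "arm_command", "payload": {"translation": [[0,0,0.5],[0,0,1],[0,0,1],[0,0,1]], "rotation": [[0,0,0],[0,0,0],[0,0,0],[0,0,0]], "grip": [-0.2,-0.2,-0.2,-0.2]}}

```text
time_s: 31.0
position: [0.475, 0.3557, 0.2082]
tcp_rot: [[1.0, -0.002, -0.002], [0.002, -0.002, 1.0], [-0.002, -1.0, -0.002]]
force: [-0.1, -0.8, 0.3]
opening: 0.598
```

Run:
```python
from v import *
R=[(.483,.114),(.477,.0363),(.4708,-.0414),(.4646,-.119)]; H=[.068,.058,.042,.028]
cs=[(x,y,.016,.023) for x,y in R]+[(x,y,.016+h,.15*h) for (x,y),h in zip(R,H)]
view('pics/a.png',cs,[('scene',(190,140,120,110))],5)
view('pics/b.png',cs,[('top',(205,160,140,75))],5)
a=cv2.imread('pics/a.png');b=cv2.imread('pics/b.png')
a=cv2.resize(a,None,fx=.7,fy=.7);b=cv2.resize(b,None,fx=.85,fy=.85)[:215*1]
w=max(a.shape[1],b.shape[1]);P=lambda i:cv2.copyMakeBorder(i,0,0,0,w-i.shape[1],0)
cv2.imwrite('pics/v10.png',np.vstack([P(a),P(b)])[:600])
c=cap('scene')
for th in('iron_weight','flat_weight'):
    for d in models.spot_point('scene',th)[:2]: print(th,d['conf'],np.array(d['point'])*[512,384])
```

```text
31.05 [0.475  0.3551 0.2083] [-0.6 -0.1  0.6] 0.60116543310679
31.1 [0.4752 0.3549 0.2086] [0.7 0.1 0.4] 0.6018787488287842
iron_weight 0.75 [216.576  188.1984]
flat_weight 0.47 [150.016  157.5168]
```

View pics/v10.png

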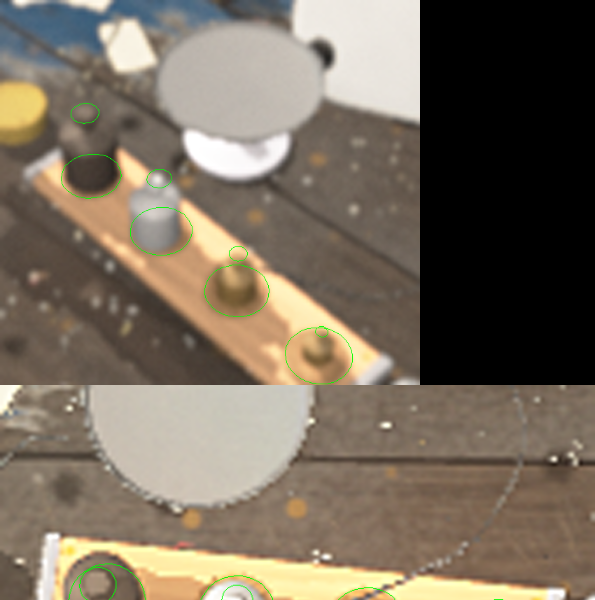

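Run:
```python
import cv2
b=cv2.imread('pics/b.png'); print(b.shape); cv2.imwrite('pics/b2.png',b[100:])
```

```text
(375, 700, 3)
```

View pics/b2.png

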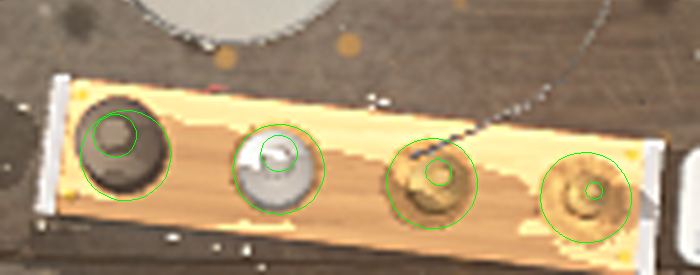

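```bash
python3 -c "
from h import *
print(bot.hand_in(), bot.read_state()['time_s'])"
```

```text
the job is handed in; nothing more can be done
the job is handed in; nothing more can be done
```

I set out all four knobbed weights and handed the job in after about 31 s of robot time. The pocket scale lies at the right-hand (−y) end of the strip. So the small brass weight is on rest_d, the larger brass on rest_c, the steel on rest_b and the iron on rest_a.

- **Position:** In the last pictures from both cameras, all four stand upright and within about 3 mm of the cork centres as I had estimated them. The limit is 12 mm.
- **Flat weight:** The network placed it within about 1 pixel, roughly 3 mm, of where it was at the start. I never moved it.
- **Arm:** The gripper was empty and well clear of everything when I handed in. The largest force I read was about 7 N.

**Disagreements:** The held weights looked about 1–2 pixels off the expected spot in the scene camera. I took this as a calibration offset, and once placed they lined up with the rests. Early on, the two cameras also disagreed by a few millimetres on where the weights stood, but every grasp worked first time. No check failed, and the hand-in gave no verdict.

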